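# Swing the drying lamp over the dish and relock its index plunger

### The job

Swing the drying lamp over the open white dish and lock it there. Pull the locking plunger up by its T-handle, twist it so that it stays out by itself and let go; swing the arm by its upright handle, plunger still out, until the lamp is centred above the dish; then twist the T-handle back so that the plunger drops fully home in the notch of that station, and let go. Do not shift the dish or any of the other things standing around.

Things in the scene. Friction and masses are not known exactly. Their poses are not given: they have to be found in the camera images.
- swivel_base: Fixed swivel stand: white plate 300 x 320 x 10 mm with a grey pedestal. Origin: on the pivot axis at table level, z up; its x axis is the zero direction of joint swing. Three stations (88 mm ring marks on the plate, one thing on each) lie 180 mm from the pivot, at -0.3, 0.3 and 0.9 rad from x (positive anticlockwise from above).
- disc_top (a point): Centre of the top of the fixed steel index disc, 170 mm across, 120 mm above the table, on the pivot axis under the arm. Its rim has a 13 mm wide notch for the 10 mm plunger pin at swing -0.3, 0.3 and 0.9, and a long parking slot in which the pin can lie anywhere from swing -1.2 to -0.8. Elsewhere the rim is flat and the pin cannot go down.
- swing (a joint): Angle of the aluminium arm about the vertical pivot (rad, anticlockwise from above, 0 along x of swivel_base, travel -1.25 to 1.0). Flat bar 32 mm wide, 124 to 139 mm above the table, reaching 203 mm from the pivot; plunger at 70 mm, lamp at 180 mm. Starts in the parking slot. With the plunger out about 1 N at the handle moves it, and it stays where it is left.
- plunger (a joint): Lift of the spring plunger (m, 0 = fully home, most 0.018). The spring pulls it down with 5 N, 9 N when raised. Lifted over 0.013 its T-handle can be twisted; its cross pin then rests on the slotted steel collar (34 mm square, top 154.5 mm above the table) and holds the lift at 0.013. At 0.010 the pin stands on the flat of the disc, beside a notch.
- tee (a joint): Twist of the T-handle about its vertical axis (rad, positive anticlockwise from above, stops at 0 and 1.3). At 0 the bar lies along the arm and the cross pin can drop into the collar's slot (within about 0.15 of 0). Towards 1.3 it is parked and stays as left. Starts at 0, plunger home.
- tee_grip (a point): Grip point in the grey T-handle's bar, on the plunger's axis, 70 mm from the pivot. The bar is 46 mm long (the point's x axis), 14 mm wide and 20 mm high; with the plunger home it spans 173 to 193 mm above the table, this point 185 mm. Below it a 9 mm stem goes down to the collar. Moves with the arm, the lift and the twist.
- handle_grip (a point): Grip point on the axis of the upright grey round handle, 24 mm in diameter, on the outer end of the arm, 180 mm from the pivot, above the lamp. The handle spans 139 to 189 mm above the table; this point is at 169 mm.
- lamp_face (a point): Centre of the underside of the lamp, a grey cone 76 mm across below the arm, 180 mm from the pivot; 78 mm above the table.
- dish: Open white porcelain dish, a round bowl 76 mm across and 32 mm high. Origin: centre of its underside. Stands on one of the three stations; the lamp must go above it.
- jar: Amber glass jar with black cap, 48 mm across, 58 mm high, on another station. Origin: centre of its underside. Leave alone.
- weight: Brass calibration weight with a small knob, 46 mm across, 48 mm high, on the third station. Origin: centre of its underside. Leave alone.
- tip_box: Blue box with a clear lid, 85 x 125 mm, 90 mm high, on the bench to the left. Origin: centre of its underside. Leave alone.
- reagent: Capped amber bottle with paper label, 60 mm across, 120 mm high, on the bench to the right. Origin: centre of its underside. Leave alone.
There are look-alikes about, which are no part of the job. Of the things that look like the dish, the middle-sized one is meant.

How it is judged:
On the way, in this order (a step that is already met when the one before it is completed fails the run):
1. the plunger is pulled up, twisted and let go, and stays out by itself (value of joint plunger above 0.0115 m and value of joint tee above 0.5 rad and contact force between the fingers and anything else below 0.3 N), for 0.2 s.
2. the lamp is swung over the dish with the plunger still out (horizontal distance between lamp_face and dish below 0.02 m and value of joint plunger above 0.0115 m), for 0.1 s.
At the end, for the whole second after the job is handed in: The lamp's centre is within 12 mm of the dish's centre, seen from above; the plunger is fully home in that station's notch (lift under 2 mm) with its T-handle twisted back (under 0.25 rad); the arm is still (horizontal distance between lamp_face and dish below 0.012 m and value of joint plunger below 0.002 m and value of joint tee below 0.25 rad and velocity of joint swing between -0.02 and 0.02 rad/s); the robot touches nothing.
It fails at once if the dish is shifted more than 15 mm (distance of dish from where it was at the start of the episode above 0.015 m).
It fails at once if another thing is shifted more than 15 mm (distance of any of jar, weight, tip_box, reagent from where it was at the start of the episode above 0.015 m).
It also fails if it takes over 64 s, if anything falls off the work surface, if the arm or the gripper's body presses on something with over 40 N, if the wrist force passes 120 N, or if a joint passes its speed limit or range.

### The arm

A 6-joint arm with a two-finger parallel gripper is mounted at the origin on the work surface. World frame = base frame: x ahead of the robot, y to its left, z up, the work surface at z = 0. Lengths are in m, angles in rad, forces in N, time in s.
With the tool pointing down it reaches from about 0.35 to 0.975 m from the base axis. Payload 7.1 kg.
Tool frame: the origin (TCP) lies at the very end of the fingers, on their centre line; the grasp point (between the pads) lies 19 mm behind it; z points along the fingers, y is the line along which they close (so a half turn about z gives the same grasp; the last joint's range is limited). The gripper opens to 88 mm and grips with 3 to 60 N. Pads are 20 mm wide; open, the fingers measure 115 mm over their backs; the gripper's body (75 mm by 178 mm) begins 61 mm behind the grasp point.
Start: joints at [1.183, 0.423, 1.63, -0, 1.089, -0.019], TCP at [0.225, 0.583, 0.2] pointing down, gripper open.
Joint ranges: [-3, 3], [-0.9, 2.11], [0.09, 2.58], [-1.31, 4.45], [0.11, 2.69], [-2.54, 2.54]. Speed limits (rad/s): [2.39, 2.39, 3.01, 3.14, 3.14, 3.14].

### API

Orientations are given as a unit quaternion [x, y, z, w].
In Python, from cell import observe, camera, get_calibration, finish_job gives the robot as it stands.
- The arm moves only by the tool step_arm, never from a script. Its argument "plan" is a list of rows, each an object with "xyz": the shift along the tool's x, y, z scaled (see below), a list of three; "delta_rot": the turn, a rotation vector about the tool's x, y, z scaled (see below), a list of three. A call has 1 to 12 rows; each row shifts and turns the commanded pose from where the row before left it, along the tool's axes as they then stand; what a row does not reach is not made up. The controller multiplies each number of a shift by 0.05 m and each number of a turn by 6 degrees. A row lasts 1/10 s, in which the tool goes at most 50 mm and 8.59 degrees, less where a joint would pass 70% of its speed; a pose out of reach is approached as far as the arm can. A call with a number of a shift or a turn outside -1 to 1 is refused whole. A call with a gripper value outside its range is refused whole. "claw" is the opening, from -1 (shut) to 1 (fully open), so that 0 is half open, set as the call begins (left out, the last holds). The fingers move at their own pace and stop on an object; "newtons" is the grip in N (left out, the last holds). Time passes only in rows, so rows that do not move let the fingers close. It gives the time, the measured TCP pose, the force, the opening and the grip force at its end, in the units of the state.
- observe(): the state, without advancing time (a new reading comes with each control period).
- camera(name): name is "side" or "top" or "wrist"; returns (picture, depth): 400x640x3 uint8, blue, green, red; 400x640 float32, m along the optical axis (not along the pixel's ray), 0 where there is no reading.
- get_calibration(name): a dict with "fovy" (degrees; the focal length in pixels is half the picture's height over the tangent of half this angle, whatever the lens; pixels are square), "cx", "cy" (the principal point, pixels), "R" (3x3) and "t" (3): a world point X has camera coordinates R X + t; the wrist camera has in their place "T_tool_cam" (4x4, takes a point from camera to tool coordinates, whose origin is the TCP and whose axes are the flange's). Camera axes: x right, y down, z forward; pixel columns grow to the right and rows downward; lengths in m; the calibration is good to about 2 mm. A picture is of the moment at which its call begins: read the wrist's pose just before it. get_calibration takes no time and is no camera call.
- finish_job(): hands the job in; it is judged then, once.
The state is a dict: "t": time; "qpos": joint angles; "joint_vel": joint speeds; "effort": joint torques, N m; "tcp_pos": TCP position; "tcp_rot": TCP orientation; "force": force on the tool from outside, world axes, zero at the start; "moment": the same for the moment, N m; "opening": finger opening in m; "finger_force": force on a finger pad.
Only numpy, scipy, OpenCV 4.12 (cv2) and the standard library are available. Lean on these libraries where they do the work, as an engineer would, in place of code of your own. Each camera call takes 0.05 s, during which the arm holds its last target. There are 200 camera calls.

## Working session

There is one attempt and no reset: what is moved stays moved. The work goes in short steps, Python scripts to look and compute and a tool call to move; the robot and the scene stay as the last step left them, time stands still between calls to the robot, and variables do not carry over. Pictures are saved under pics/ and viewed, at most 12 in all, crops included, and the job is handed in when it is done.

Besides the shell and the picture viewer there is one more tool, called after "Request:" in YAML: its name, and indented under it one key for each argument. step_arm: Moves the arm, as the interface text tells. Shifts and turns lie within -1 to 1; 1 stands for 0.05 m of shift or 6 degrees of turn. Its arguments: {"type":"object","properties":{"plan":{"type":"array"},"claw":{"type":"number"},"newtons":{"type":"number"}},"required":["plan"]}

```bash
ls; mkdir -p pics; cat > h.py <<'E'
import numpy as np, cv2
from cell import observe, camera, get_calibration, finish_job
from scipy.spatial.transform import Rotation as Ro
def cam(name):
    s=observe(); p,d=camera(name); c=get_calibration(name)
    f=200/np.tan(np.radians(c['fovy'])/2)
    if 'R' in c:
        R=np.array(c['R']);t=np.array(c['t']); W=np.eye(4);W[:3,:3]=R.T;W[:3,3]=-R.T@t
    else:
        T=np.eye(4);T[:3,:3]=Ro.from_quat(s['tcp_rot']).as_matrix();T[:3,3]=s['tcp_pos'];W=T@np.array(c['T_tool_cam'])
    return p,d,(f,c['cx'],c['cy'],W)
def ray(k,u,v):
    f,cx,cy,W=k; return W[:3,:3]@np.array([(u-cx)/f,(v-cy)/f,1.]),W[:3,3]
def at_z(k,u,v,z):
    r,o=ray(k,u,v); return o+r*(z-o[2])/r[2]
def at_d(k,u,v,d):
    r,o=ray(k,u,v); return o+r*d
def proj(k,X):
    f,cx,cy,W=k; c=np.linalg.inv(W)@np.append(X,1); return f*c[0]/c[2]+cx,f*c[1]/c[2]+cy
E
python3 - <<'E'
from h import *
import pickle
for n in('top','side'):
    p,d,k=cam(n); cv2.imwrite(f'pics/{n}0.png',p); pickle.dump((p,d,k),open(f'{n}0.pkl','wb')); print(n,k[3].round(3).tolist(),k[0])
s=observe();print(s['t'],s['tcp_pos'],s['tcp_rot'],Ro.from_quat(s['tcp_rot']).as_matrix().round(3).tolist(),s['force'],s['opening'])
E
```

```text
pics
top [[0.024, -0.996, 0.091, 0.471], [-1.0, -0.024, 0.003, -0.004], [-0.001, -0.091, -0.996, 1.495], [0.0, 0.0, 0.0, 1.0]] 409.31299647966347
side [[0.98, -0.119, 0.157, 0.419], [-0.196, -0.493, 0.848, -1.006], [-0.024, -0.862, -0.507, 0.745], [0.0, 0.0, 0.0, 1.0]] 390.7747841750707
0.1 [0.22506325 0.5824702  0.19897234] [ 1.83365277e-01  9.83044591e-01 -6.94318113e-04 -1.57979697e-04] [[-0.933, 0.361, -0.001], [0.361, 0.933, -0.001], [0.0, -0.001, -1.0]] [ 0.62376607  0.21049421 -0.24166524] 0.08796653289943113
```

View pics/top0.png

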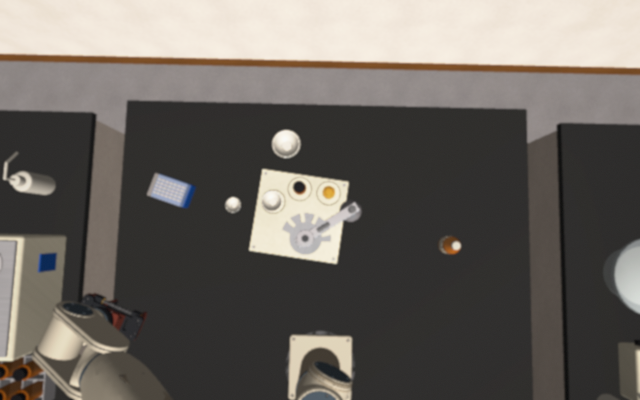

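View pics/side0.png

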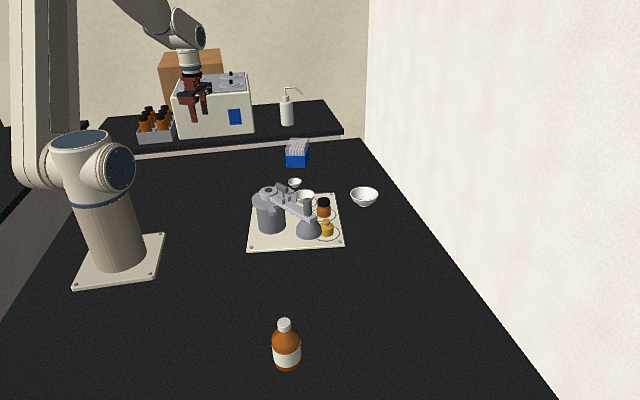

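The top view shows the pivot near (305,238), arm towards (352,209), and the middle-sized dish on the plate near (272,200). The jar is at (300,187) and the weight at (329,192). The other bowls, at (286,143) and (233,205), are look-alikes. I'll enlarge the plate.

```bash
python3 - <<'E'
from h import *
import pickle
p,d,k=pickle.load(open('top0.pkl','rb'))
c=cv2.resize(p[160:272,240:370],None,fx=6,fy=5.35,interpolation=cv2.INTER_CUBIC)
c=cv2.resize(p[165:270,240:370],None,fx=5.5,fy=5.5,interpolation=cv2.INTER_CUBIC)
cv2.imwrite('pics/c0.png',c)
print('pivot',at_z(k,305,238,.14)); print('dish',at_z(k,272,200,.032),'handle',at_z(k,352,209,.189), 'jar',at_z(k,300,187,.058),'w',at_z(k,329,192,.048))
for u,v in((262,169),(349,181),(337,264),(248,250)): print(at_z(k,u,v,.01))
E
```

```text
pivot [0.4520353  0.05869575 0.14      ]
dish [0.58317308 0.18588874 0.032     ] handle [ 0.54844292 -0.09108779  0.189     ] jar [0.6295934  0.08524485 0.058     ] w [ 0.615298  -0.0176711  0.048    ]
[0.69791285 0.22946879 0.01      ]
[ 0.66122982 -0.09017179  0.01      ]
[ 0.36022241 -0.05266225  0.01      ]
[0.4023178  0.26871024 0.01      ]
```

View pics/c0.png

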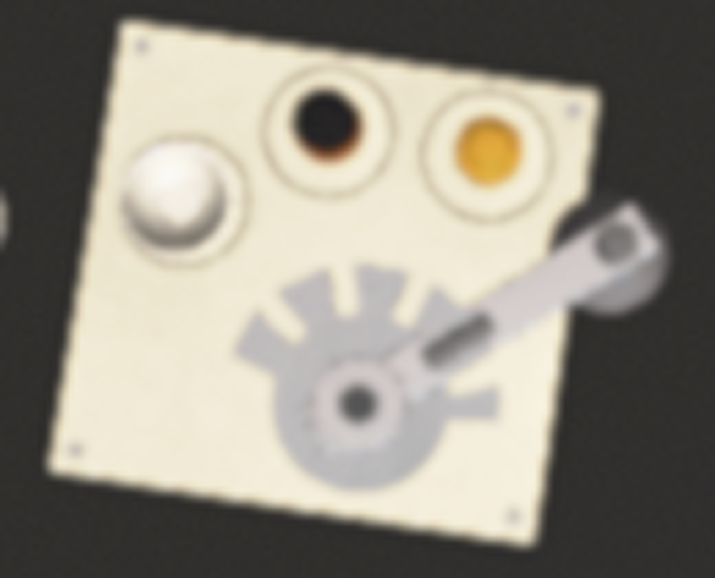

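```bash
python3 - <<'E'
from h import *
import pickle
from scipy.optimize import least_squares
p,d,k=pickle.load(open('top0.pkl','rb'))
g=lambda a,b,z: at_z(k,240+a/5.5-.4,165+b/5.5-.4,z)[:2]
R=[g(487,155,.01),g(330,130,.01),g(186,201,.01)]
pv=g(358,403,.14); hd=g(617,241,.189); te=g(459,341,.193); di=g(175,193,.032)
print('pv',pv,'h',hd,'tee',te,'dish',di,[np.linalg.norm(r-pv) for r in R],np.linalg.norm(hd-pv),np.linalg.norm(te-pv))
fun=lambda x: np.concatenate([(x[:2]+.18*np.array([np.cos(x[2]+a),np.sin(x[2]+a)])-r) for a,r in zip((-.3,.3,.9),R)]+[x[:2]-pv])
s=least_squares(fun,[*pv,0.2]); print(s.x,s.fun.round(4))
x=s.x
for n,q in(('h',hd),('tee',te),('dish',di)): 
    v=q-x[:2]; print(n,np.arctan2(v[1],v[0])-x[2],np.linalg.norm(v))
E
```

```text
pv [0.45242754 0.05972528] h [ 0.55028678 -0.09035791] tee [ 4.90114708e-01 -2.21558766e-05] dish [0.58423448 0.1880149 ] [np.float64(0.1799544509017735), np.float64(0.18037512867609995), np.float64(0.17828671665669626)] 0.17916861616656124 0.07064048780439376
[ 0.45239118  0.05910005 -0.12862589] [-0.     -0.0007 -0.0006  0.0002  0.0006  0.0011 -0.     -0.0006]
h -0.8622853439206415 0.17866512548096336
tee -0.8742345839125849 0.07013201117390142
dish 0.9027940457252233 0.18439547993686858
```

Request:
step_arm:
  plan:
    - {"xyz":[0,0,-0.7],"delta_rot":[0,0,0]}
    - {"xyz":[0,0,-0.7],"delta_rot":[0,0,0]}
    - {"xyz":[-0.5,-0.5,0],"delta_rot":[0,0,0]}
    - {"xyz":[-0.8,-0.78,0],"delta_rot":[0,0,0]}
    - {"xyz":[-0.8,-0.78,0],"delta_rot":[0,0,0]}
    - {"xyz":[-0.8,-0.78,0],"delta_rot":[0,0,0]}
    - {"xyz":[-0.8,-0.78,0],"delta_rot":[0,0,0]}
    - {"xyz":[-0.8,-0.78,0],"delta_rot":[0,0,0]}
    - {"xyz":[-0.8,-0.78,0],"delta_rot":[0,0,0]}
    - {"xyz":[-0.8,-0.78,0],"delta_rot":[0,0,0]}
    - {"xyz":[-0.8,-0.78,0],"delta_rot":[0,0,0]}
    - {"xyz":[-0.8,-0.78,0],"delta_rot":[0,0,0]}
  claw: 0

```text
t: 1.3
tcp_pos: [0.4271, 0.1395, 0.2697]
tcp_rot: [0.183, 0.983, 0.0, 0.0]
force: [0.4, 1.0, -0.6]
opening: 0.0437
finger_force: 0.0
```

Request:
step_arm:
  plan:
    - {"xyz":[-0.7,-0.7,0],"delta_rot":[0,0,0]}
    - {"xyz":[-0.5,-0.5,0],"delta_rot":[0,0,0]}
    - {"xyz":[0,0,0],"delta_rot":[0,0,1]}
    - {"xyz":[0,0,0],"delta_rot":[0,0,1]}
    - {"xyz":[0,0,0],"delta_rot":[0,0,1]}
    - {"xyz":[0,0,0],"delta_rot":[0,0,1]}
    - {"xyz":[0,0,0],"delta_rot":[0,0,1]}
    - {"xyz":[0,0,0],"delta_rot":[0,0,1]}
    - {"xyz":[0,0,0],"delta_rot":[0,0,0]}
    - {"xyz":[0,0,0],"delta_rot":[0,0,0]}

```text
t: 2.3
tcp_pos: [0.461, 0.0638, 0.2695]
tcp_rot: [0.477, 0.879, -0.0, -0.0]
force: [0.8, -0.5, 0.9]
opening: 0.0443
finger_force: 0.0
```

```bash
cat >> h.py <<'E'
def go(x,y,z,ydeg=None):
    "print tool-frame shift (units) and tool z turn (units) to reach pose"
    s=observe(); M=Ro.from_quat(s['tcp_rot']).as_matrix(); d=M.T@(np.array([x,y,z])-s['tcp_pos'])/.05
    a=np.degrees(np.arctan2(M[1,1],M[0,1]))
    print('t',round(s['t'],2),'tcp',s['tcp_pos'].round(4),'yang',a.round(2),'tilt z',M[:,2].round(3),'op',round(s['opening'],4),'F',s['force'].round(1),'q',np.round(s['qpos'],2))
    print('shift units',d.round(3)); 
    if ydeg is not None: print('turn units',-((ydeg-a+90)%180-90)/6)
E
python3 - <<'E'
from h import *
import pickle
go(.4904,.0003,.27,32.9)
p,d,k=cam('wrist'); cv2.imwrite('pics/w0.png',p); pickle.dump((p,d,k),open('w0.pkl','wb'))
print(proj(k,[.4904,.0003,.193]),k[3][:3,3])
E
```

```text
t 2.3 tcp [0.461  0.0638 0.2695] yang 33.03 tilt z [-0. -0. -1.] op 0.0443 F [ 0.8 -0.5  0.9] q [ 0.11  0.1   1.9  -0.    1.15 -0.46]
shift units [-1.386 -0.2   -0.01 ]
turn units 0.0213259972636853
(np.float64(311.29760609955935), np.float64(264.23896070711316)) [0.41956665 0.12676689 0.45376466]
```

View pics/w0.png

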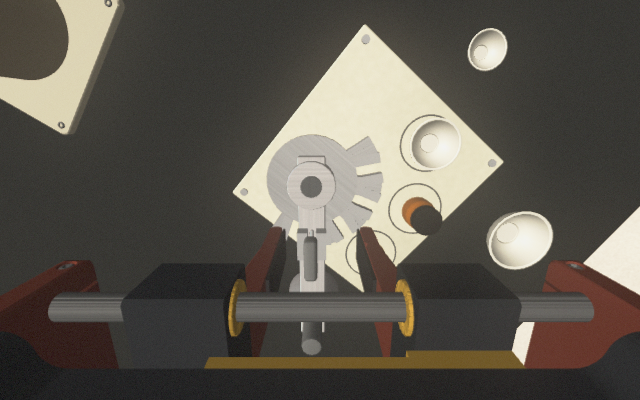

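The wrist view shows the T-bar at about (310,257), running down the picture between the fingers, with the pivot hub at (312,186). The prediction was (311,264). I'll check the measured points, then move above.

```bash
python3 - <<'E'
from h import *
import pickle
p,d,k=pickle.load(open('w0.pkl','rb'))
for n,u,v,z in(('bar',310,258,.193),('bar end far',310,236,.193),('bar near',310,281,.193),('hub',312,186,.15),('hand',312,347,.189),('dish',436,144,.032)):
    dd=d[v,u]; print(n,at_z(k,u,v,z).round(4),at_d(k,u,v,dd).round(4))
pv=at_z(k,312,186,.15);h=at_z(k,312,347,.189); print(np.arctan2(*(h-pv)[1::-1]),np.hypot(*(h-pv)[:2]))
print(d[225:295:4,310].round(3))
cv2.imwrite('pics/w0c.png',cv2.resize(p[160:360,250:380],None,fx=3,fy=3,interpolation=cv2.INTER_CUBIC))
E
```

```text
bar [0.4855 0.0056 0.193 ] [0.4859 0.0047 0.1912]
bar end far [0.4725 0.026  0.193 ] [0.4756 0.02   0.1774]
bar near [ 0.4998 -0.0169  0.193 ] [ 0.5164 -0.0466  0.139 ]
hub [0.451  0.0609 0.15  ] [0.4512 0.0606 0.1486]
hand [ 0.5489 -0.0902  0.189 ] [ 0.5491 -0.0905  0.1887]
dish [0.5818 0.1881 0.032 ] [0.5885 0.1906 0.0147]
-0.9958779888582177 0.18002424086962124
[0.339 0.339 0.332 0.296 0.288 0.287 0.286 0.288 0.29  0.289 0.292 0.292
 0.294 0.296 0.357 0.359 0.361 0.08 ]
```

View pics/w0c.png

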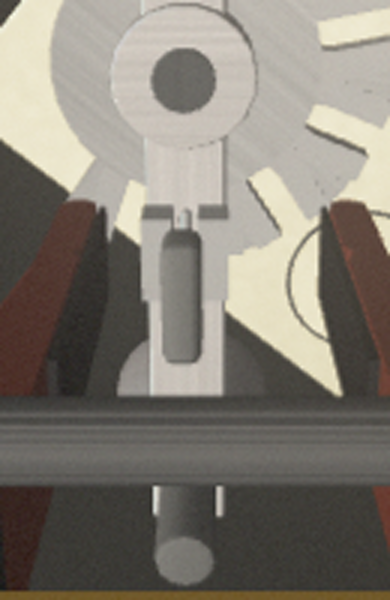

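Request:
step_arm:
  plan:
    - {"xyz":[-0.46,-0.07,0],"delta_rot":[0,0,0]}
    - {"xyz":[-0.45,-0.07,0],"delta_rot":[0,0,0]}
    - {"xyz":[-0.45,-0.06,0],"delta_rot":[0,0,0]}
    - {"xyz":[0,0,0.5],"delta_rot":[0,0,0]}
    - {"xyz":[0,0,0.5],"delta_rot":[0,0,0]}
    - {"xyz":[0,0,0.4],"delta_rot":[0,0,0]}
    - {"xyz":[0,0,0.3],"delta_rot":[0,0,0]}
    - {"xyz":[0,0,0.3],"delta_rot":[0,0,0]}
    - {"xyz":[0,0,0],"delta_rot":[0,0,0]}
    - {"xyz":[0,0,0],"delta_rot":[0,0,0]}

```text
t: 3.35
tcp_pos: [0.4897, 0.0013, 0.1698]
tcp_rot: [0.478, 0.879, -0.0, -0.0]
force: [0.4, 0.2, 0.5]
opening: 0.044
finger_force: 0.0
```

Request:
step_arm:
  plan:
    - {"xyz":[0,0,0],"delta_rot":[0,0,0]}
    - {"xyz":[0,0,0],"delta_rot":[0,0,0]}
    - {"xyz":[0,0,0],"delta_rot":[0,0,0]}
    - {"xyz":[0,0,0],"delta_rot":[0,0,0]}
    - {"xyz":[0,0,0],"delta_rot":[0,0,0]}
    - {"xyz":[0,0,0],"delta_rot":[0,0,0]}
  claw: -1
  newtons: 35

```text
t: 3.95
tcp_pos: [0.49, 0.0013, 0.1702]
tcp_rot: [0.478, 0.878, 0.0, 0.0]
force: [-1.1, 0.5, 6.0]
opening: 0.0008
finger_force: 2.9
```

```bash
python3 - <<'E'
from h import *
go(.4896,.0013,.168,32.9); s=observe(); print(s['finger_force'],s['moment'].round(2))
E
```

```text
t 3.95 tcp [0.49   0.0013 0.1702] yang 32.88 tilt z [ 0.001 -0.    -1.   ] op 0.0008 F [-1.1  0.5  6. ] q [-0.02  0.27  1.95 -0.    0.93 -0.6 ]
shift units [ 0.005 -0.006  0.045]
turn units -0.0030896014578255895
2.9226975969504565 [-0.13  0.14  0.04]
```

```bash
python3 - <<'E'
from h import *
p,d,k=cam('wrist'); q,_,_=cam('side')
a=cv2.resize(p[140:400,200:440],None,fx=1.6,fy=2,interpolation=cv2.INTER_CUBIC)
a=cv2.resize(p[130:390,220:420],(400,520),interpolation=cv2.INTER_CUBIC)
b=cv2.resize(q[130:260,230:330],(400,520),interpolation=cv2.INTER_CUBIC)
cv2.imwrite('pics/m1.png',np.hstack([a,b]))
E
```

```text
(no output)
```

View pics/m1.png

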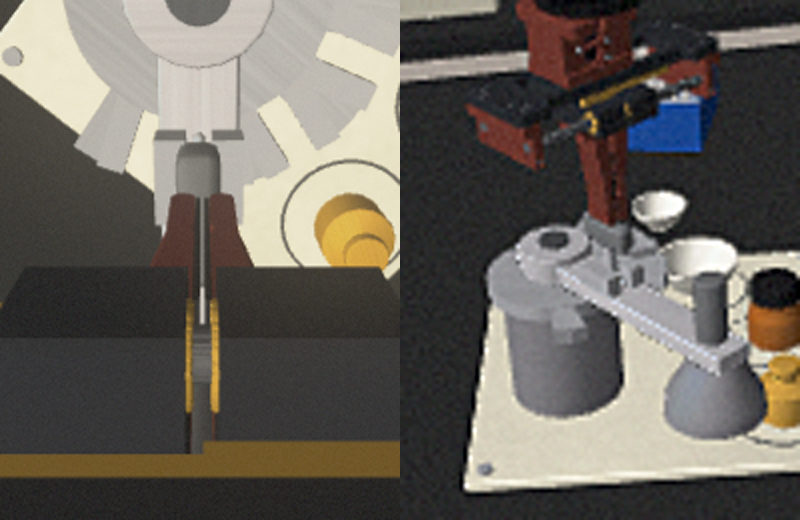

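```bash
python3 - <<'E'
from h import *
import pickle
p,d,k=pickle.load(open('w0.pkl','rb'))
print('T',np.array(get_calibration('wrist')['T_tool_cam']).round(3).tolist())
for u,v in((280,232),(277,238),(272,245),(364,232),(368,238),(372,250)): print('tip w0',u,v,d[v,u],at_d(k,u,v,d[v,u]).round(4))
p,d,k=cam('wrist')
for a,b in((195,160),(195,170),(180,200),(220,200),(225,215)):
    u,v=220+a//2,130+b//2; print('wr',u,v,d[v,u],at_d(k,u,v,d[v,u]).round(4))
q,d,k=cam('side')
for a,b in((605,190),(605,205),(605,215),(605,225),(605,235),(610,245),(625,230),(590,225)):
    u,v=230+(a-400)//4,130+b//4; print('sd',a,b,d[v,u],at_d(k,u,v,d[v,u]).round(4))
s=observe();print(s['tcp_pos'],s['opening'],s['finger_force'],s['force'])
E
```

```text
T [[0.001, -0.961, -0.275, 0.075], [1.0, 0.0, 0.001, -0.001], [-0.0, -0.275, 0.961, -0.184], [0.0, 0.0, 0.0, 1.0]]
tip w0 280 232 0.16472003 [0.4346 0.0602 0.3007]
tip w0 277 238 0.15682407 [0.4342 0.0598 0.309 ]
tip w0 272 245 0.14886726 [0.4332 0.0588 0.3173]
tip w0 364 232 0.16354884 [0.4752 0.0872 0.3018]
tip w0 368 238 0.1561716 [0.4763 0.0875 0.3096]
tip w0 372 250 0.1435876 [0.4766 0.0869 0.3229]
wr 317 210 0.17205267 [0.4763 0.0178 0.191 ]
wr 317 215 0.170779 [0.4777 0.0157 0.193 ]
wr 310 230 0.16696434 [0.4782 0.0074 0.199 ]
wr 330 230 0.16777365 [0.4883 0.0136 0.1983]
wr 332 237 0.15930265 [0.4893 0.0136 0.2073]
sd 605 190 1.1169653 [ 0.489  -0.0123  0.2243]
sd 605 205 1.1237688 [ 0.488  -0.0119  0.2112]
sd 605 215 1.1285768 [ 0.4877 -0.0105  0.2039]
sd 605 225 1.1390775 [ 0.4873 -0.0056  0.1914]
sd 605 235 1.1381359 [ 0.4865 -0.0092  0.1868]
sd 610 245 1.1445246 [ 0.4887 -0.0086  0.176 ]
sd 625 230 1.1283448 [ 0.5004 -0.0192  0.1937]
sd 590 225 1.1514827 [0.4764 0.0076 0.1856]
[0.49018864 0.00131658 0.17024304] 0.0006829296893653605 2.649538844707422 [-0.68334487 -0.55747238  4.89958426]
```

The fingers closed on top of the bar. Both cameras put the tips near z≈0.195 while the reported TCP is 0.170, so the tips end about 24 mm short of the reported TCP. I'll open, go 25 mm lower and close again.

Request:
step_arm:
  plan:
    - {"xyz":[0,0,-0.1],"delta_rot":[0,0,0]}
    - {"xyz":[0,0,0],"delta_rot":[0,0,0]}
    - {"xyz":[0,0,0],"delta_rot":[0,0,0]}
    - {"xyz":[0,0,0],"delta_rot":[0,0,0]}
    - {"xyz":[0,0,0.2],"delta_rot":[0,0,0]}
    - {"xyz":[0,0,0.2],"delta_rot":[0,0,0]}
    - {"xyz":[0,0,0.15],"delta_rot":[0,0,0]}
    - {"xyz":[0,0,0],"delta_rot":[0,0,0]}
  claw: 0

```text
t: 4.95
tcp_pos: [0.4885, 0.0013, 0.1455]
tcp_rot: [0.478, 0.878, -0.001, -0.001]
force: [-0.5, 0.0, -0.9]
opening: 0.0442
finger_force: 0.0
```

```bash
python3 - <<'E'
from h import *
go(.4896,.0013,.145,32.9); s=observe(); print(s['finger_force'],s['moment'].round(2))
p,d,k=cam('wrist'); 
a=cv2.resize(p[130:390,220:420],(400,520),interpolation=cv2.INTER_CUBIC)
q,_,_=cam('side')
b=cv2.resize(q[130:260,230:330],(400,520),interpolation=cv2.INTER_CUBIC)
cv2.imwrite('pics/m2.png',np.hstack([a,b]))
E
```

```text
t 4.95 tcp [0.4885 0.0013 0.1455] yang 32.87 tilt z [-0.003  0.    -1.   ] op 0.0442 F [-0.5  0.  -0.9] q [-0.02  0.3   1.97 -0.    0.87 -0.6 ]
shift units [-0.012  0.018  0.01 ]
turn units -0.005526559047922319
0.0 [-0.03 -0.02 -0.01]
```

View pics/m2.png

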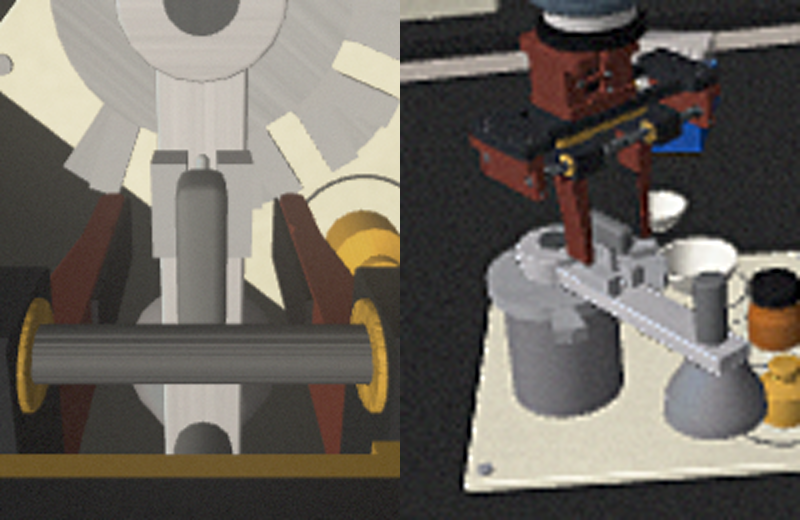

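The fingers now straddle the T-bar, with the tips clear of the collar. Closing.

Request:
step_arm:
  plan:
    - {"xyz":[0,0,0],"delta_rot":[0,0,0]}
    - {"xyz":[0,0,0],"delta_rot":[0,0,0]}
    - {"xyz":[0,0,0],"delta_rot":[0,0,0]}
    - {"xyz":[0,0,0],"delta_rot":[0,0,0]}
    - {"xyz":[0,0,0],"delta_rot":[0,0,0]}
    - {"xyz":[0,0,0],"delta_rot":[0,0,0]}
  claw: -1
  newtons: 35

```text
t: 5.65
tcp_pos: [0.4896, 0.0012, 0.1474]
tcp_rot: [0.478, 0.878, -0.0, 0.0]
force: [-3.1, -0.9, 3.1]
opening: 0.0136
finger_force: 35.0
```

Request:
step_arm:
  plan:
    - {"xyz":[0,0,-0.1],"delta_rot":[0,0,0]}
    - {"xyz":[0,0,-0.1],"delta_rot":[0,0,0]}
    - {"xyz":[0,0,-0.1],"delta_rot":[0,0,0]}
    - {"xyz":[0,0,-0.02],"delta_rot":[0,0,0]}
    - {"xyz":[0,0,0],"delta_rot":[0,0,0]}
    - {"xyz":[0,0,0],"delta_rot":[0,0,0]}

```text
t: 6.25
tcp_pos: [0.4893, 0.0012, 0.1629]
tcp_rot: [0.478, 0.878, -0.0, -0.0]
force: [-0.1, -3.8, -8.8]
opening: 0.0136
finger_force: 35.0
```

Request:
step_arm:
  plan:
    - {"xyz":[0,0,0],"delta_rot":[0,0,-0.6]}
    - {"xyz":[0,0,0],"delta_rot":[0,0,-0.8]}
    - {"xyz":[0,0,0],"delta_rot":[0,0,-0.8]}
    - {"xyz":[0,0,0],"delta_rot":[0,0,-0.8]}
    - {"xyz":[0,0,0],"delta_rot":[0,0,0]}

```text
t: 6.75
tcp_pos: [0.4894, 0.0013, 0.1629]
tcp_rot: [0.335, 0.942, -0.0, -0.0]
force: [1.0, -3.4, -10.9]
opening: 0.0135
finger_force: 35.0
```

```bash
python3 - <<'E'
from h import *
go(.4896,.0013,.161,32.9); s=observe(); print(s['finger_force'],s['moment'].round(2))
E
```

```text
t 6.75 tcp [0.4894 0.0013 0.1629] yang 50.9 tilt z [-0.001 -0.    -1.   ] op 0.0135 F [  1.   -3.4 -10.9] q [-0.02  0.28  1.95 -0.    0.91 -0.91]
shift units [-0.003  0.003  0.037]
turn units 2.9996927659005785
34.99337911605835 [-0.67 -0.05  0.02]
```

Request:
step_arm:
  plan:
    - {"xyz":[0,0,0],"delta_rot":[0,0,-0.8]}
    - {"xyz":[0,0,0],"delta_rot":[0,0,-0.8]}
    - {"xyz":[0,0,0],"delta_rot":[0,0,-0.8]}
    - {"xyz":[0,0,0],"delta_rot":[0,0,-0.8]}
    - {"xyz":[0,0,0],"delta_rot":[0,0,-0.8]}
    - {"xyz":[0,0,0],"delta_rot":[0,0,-0.8]}
    - {"xyz":[0,0,0],"delta_rot":[0,0,-0.8]}
    - {"xyz":[0,0,0],"delta_rot":[0,0,-0.8]}
    - {"xyz":[0,0,0],"delta_rot":[0,0,-0.8]}
    - {"xyz":[0,0,0.04],"delta_rot":[0,0,-0.6]}
    - {"xyz":[0,0,0],"delta_rot":[0,0,0]}
    - {"xyz":[0,0,0],"delta_rot":[0,0,0]}

```text
t: 7.95
tcp_pos: [0.4896, 0.0013, 0.161]
tcp_rot: [-0.065, 0.998, 0.0, -0.0]
force: [0.4, -2.9, -9.3]
opening: 0.0135
finger_force: 35.0
```

Request:
step_arm:
  plan:
    - {"xyz":[0,0,0],"delta_rot":[0,0,0]}
    - {"xyz":[0,0,0],"delta_rot":[0,0,0]}
    - {"xyz":[0,0,0],"delta_rot":[0,0,0]}
    - {"xyz":[0,0,0],"delta_rot":[0,0,0]}
    - {"xyz":[0,0,0],"delta_rot":[0,0,0]}
    - {"xyz":[0,0,-0.3],"delta_rot":[0,0,0]}
    - {"xyz":[0,0,-0.6],"delta_rot":[0,0,0]}
    - {"xyz":[0,0,-0.6],"delta_rot":[0,0,0]}
    - {"xyz":[0,0,-0.5],"delta_rot":[0,0,0]}
    - {"xyz":[0,0,0],"delta_rot":[0,0,0]}
  claw: 0

```text
t: 8.95
tcp_pos: [0.4919, 0.0013, 0.2646]
tcp_rot: [-0.067, 0.998, -0.0, 0.003]
force: [0.3, -0.2, 0.2]
opening: 0.0439
finger_force: 0.0
```

```bash
python3 - <<'E'
from h import *
import pickle
go(.5489,-.0906,.3,-57.1)
p,d,k=cam('wrist'); pickle.dump((p,d,k),open('w3.pkl','wb'))
u,v=map(int,proj(k,[.4896,.0013,.206])); print(u,v)
u2,v2=proj(k,[.5495,-.0905,.189]);print(u2,v2)
cv2.imwrite('pics/m3.png',p)
for dv in range(-20,21,5): print([at_d(k,u+du,v+dv,d[v+dv,u+du])[2].round(3) for du in range(-30,31,6)])
E
```

```text
t 8.95 tcp [0.4919 0.0013 0.2646] yang 97.66 tilt z [ 0.007 -0.    -1.   ] op 0.0439 F [ 0.3 -0.2  0.2] q [-0.02  0.14  1.86  0.    1.13 -1.73]
shift units [-0.888 -1.975 -0.7  ]
turn units -4.2061719412279315
321 202
222.2813389880329 242.35270821948785
[np.float64(0.132), np.float64(0.139), np.float64(0.154), np.float64(0.154), np.float64(0.205), np.float64(0.204), np.float64(0.203), np.float64(0.138), np.float64(0.137), np.float64(0.136), np.float64(0.138)]
[np.float64(0.137), np.float64(0.138), np.float64(0.153), np.float64(0.154), np.float64(0.204), np.float64(0.205), np.float64(0.204), np.float64(0.154), np.float64(0.138), np.float64(0.137), np.float64(0.12)]
[np.float64(0.139), np.float64(0.138), np.float64(0.14), np.float64(0.138), np.float64(0.204), np.float64(0.205), np.float64(0.203), np.float64(0.154), np.float64(0.153), np.float64(0.01), np.float64(0.118)]
[np.float64(0.139), np.float64(0.137), np.float64(0.137), np.float64(0.15), np.float64(0.204), np.float64(0.205), np.float64(0.203), np.float64(0.153), np.float64(0.119), np.float64(0.009), np.float64(0.116)]
[np.float
[... 326 characters left out ...]
.204), np.float64(0.119), np.float64(0.009), np.float64(0.117), np.float64(0.12)]
[np.float64(0.138), np.float64(0.008), np.float64(0.009), np.float64(0.01), np.float64(0.203), np.float64(0.205), np.float64(0.204), np.float64(0.008), np.float64(0.01), np.float64(0.118), np.float64(0.119)]
[np.float64(0.009), np.float64(0.011), np.float64(0.01), np.float64(0.008), np.float64(0.205), np.float64(0.205), np.float64(0.204), np.float64(0.01), np.float64(0.01), np.float64(0.119), np.float64(0.12)]
[np.float64(0.01), np.float64(0.01), np.float64(0.01), np.float64(0.01), np.float64(0.204), np.float64(0.204), np.float64(0.202), np.float64(0.009), np.float64(0.007), np.float64(0.01), np.float64(0.009)]
```

View pics/m3.png

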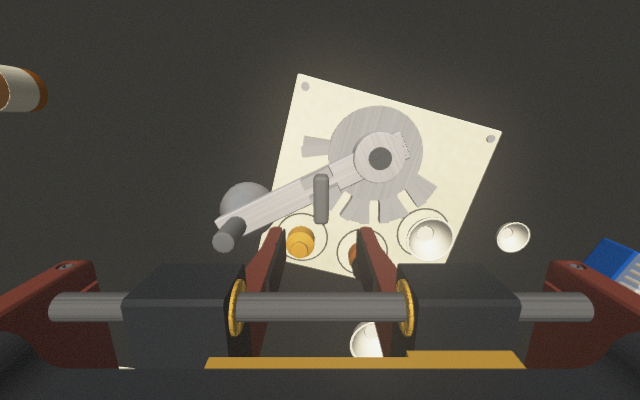

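The T-bar top sits at z≈0.205, so the lift is about 0.013 and the plunger stays out parked. The handle is at (223,242), as predicted. Next I turn the tool, move above the handle and grip it.

Request:
step_arm:
  plan:
    - {"xyz":[0,0,0],"delta_rot":[0,0,0.8]}
    - {"xyz":[0,0,0],"delta_rot":[0,0,1]}
    - {"xyz":[0,0,0],"delta_rot":[0,0,1]}
    - {"xyz":[0,0,0],"delta_rot":[0,0,1]}
    - {"xyz":[0,0,0],"delta_rot":[0,0,1]}
    - {"xyz":[0,0,0],"delta_rot":[0,0,1]}
    - {"xyz":[0,0,0],"delta_rot":[0,0,1]}
    - {"xyz":[0,0,0],"delta_rot":[0,0,1]}
    - {"xyz":[0,0,0],"delta_rot":[0,0,1]}
    - {"xyz":[0,0,0],"delta_rot":[0,0,1]}
    - {"xyz":[0,0,0],"delta_rot":[0,0,1]}
    - {"xyz":[0,0,0],"delta_rot":[0,0,0]}
  claw: 0.4

```text
t: 10.2
tcp_pos: [0.4888, 0.0014, 0.2596]
tcp_rot: [0.479, 0.878, -0.001, -0.001]
force: [-0.2, -0.2, -0.1]
opening: 0.0613
finger_force: 0.0
```

```bash
python3 - <<'E'
from h import *
go(.5493,-.0905,.134,33)
E
```

```text
t 10.2 tcp [0.4888 0.0014 0.2596] yang 32.81 tilt z [-0.002  0.    -1.   ] op 0.0613 F [-0.2 -0.2 -0.1] q [-0.02  0.15  1.86  0.    1.13 -0.59]
shift units [-2.203  0.025  2.51 ]
turn units -0.03156740846799503
```

Request:
step_arm:
  plan:
    - {"xyz":[-0.6,0,0],"delta_rot":[0,0,0]}
    - {"xyz":[-0.6,0.02,0],"delta_rot":[0,0,0]}
    - {"xyz":[-0.6,0,0],"delta_rot":[0,0,0]}
    - {"xyz":[-0.4,0,0],"delta_rot":[0,0,0]}
    - {"xyz":[0,0,0.4],"delta_rot":[0,0,0]}
    - {"xyz":[0,0,0.5],"delta_rot":[0,0,0]}
    - {"xyz":[0,0,0.5],"delta_rot":[0,0,0]}
    - {"xyz":[0,0,0.5],"delta_rot":[0,0,0]}
    - {"xyz":[0,0,0.3],"delta_rot":[0,0,0]}
    - {"xyz":[0,0,0.3],"delta_rot":[0,0,0]}
    - {"xyz":[0,0,0],"delta_rot":[0,0,0]}

```text
t: 11.3
tcp_pos: [0.5482, -0.0901, 0.1336]
tcp_rot: [0.477, 0.879, -0.001, -0.002]
force: [-0.8, 1.4, -0.2]
opening: 0.0616
finger_force: 0.0
```

Request:
step_arm:
  plan:
    - {"xyz":[0,0,0],"delta_rot":[0,0,0]}
    - {"xyz":[0,0,0],"delta_rot":[0,0,0]}
    - {"xyz":[0,0,0],"delta_rot":[0,0,0]}
    - {"xyz":[0,0,0],"delta_rot":[0,0,0]}
    - {"xyz":[0,0,0],"delta_rot":[0,0,0]}
    - {"xyz":[0,0,0],"delta_rot":[0,0,0]}
  claw: -1
  newtons: 20

```text
t: 11.9
tcp_pos: [0.5505, -0.0906, 0.1366]
tcp_rot: [0.478, 0.878, 0.0, 0.0]
force: [-0.1, 0.5, 3.4]
opening: 0.0235
finger_force: 20.0
```

Request:
step_arm:
  plan:
    - {"xyz":[0,0.15,-0.03],"delta_rot":[0,0,-0.4]}
    - {"xyz":[0.013,0.3,0],"delta_rot":[0,0,-0.8]}
    - {"xyz":[0.013,0.3,0],"delta_rot":[0,0,-0.8]}
    - {"xyz":[0.013,0.3,0],"delta_rot":[0,0,-0.8]}
    - {"xyz":[0.013,0.3,0],"delta_rot":[0,0,-0.8]}
    - {"xyz":[0.013,0.3,0],"delta_rot":[0,0,-0.8]}
    - {"xyz":[0.013,0.3,0],"delta_rot":[0,0,-0.8]}
    - {"xyz":[0.013,0.3,0],"delta_rot":[0,0,-0.8]}
    - {"xyz":[0.013,0.3,0],"delta_rot":[0,0,-0.8]}
    - {"xyz":[0.003,0.15,0],"delta_rot":[0,0,-0.4]}
    - {"xyz":[0,0,0],"delta_rot":[0,0,0]}

```text
t: 13.0
tcp_pos: [0.6259, 0.0181, 0.1367]
tcp_rot: [0.121, 0.993, 0.0, -0.001]
force: [-1.8, 1.8, -4.3]
opening: 0.0234
finger_force: 20.0
```

```bash
python3 - <<'E'
from h import *
go(.4515+.18*np.cos(.771),.060+.18*np.sin(.771),.136,134.2)
s=observe(); v=s['tcp_pos'][:2]-[.4515,.06]; print(np.hypot(*v),np.arctan2(v[1],v[0])+.1286,s['moment'])
E
```

```text
t 13.0 tcp [0.6259 0.0181 0.1367] yang 76.15 tilt z [-0.003  0.001 -1.   ] op 0.0234 F [-1.8  1.8 -4.3] q [ 0.01  0.5   1.67  0.    0.97 -1.32]
shift units [1.681 3.033 0.018]
turn units -9.675198071015492
0.17937159516219697 -0.10738987482276838 [ 0.32001231  0.26298911 -0.10171408]
```

Request:
step_arm:
  plan:
    - {"xyz":[0,0.15,0.02],"delta_rot":[0,0,-0.4]}
    - {"xyz":[0.013,0.3,0],"delta_rot":[0,0,-0.8]}
    - {"xyz":[0.013,0.3,0],"delta_rot":[0,0,-0.8]}
    - {"xyz":[0.013,0.3,0],"delta_rot":[0,0,-0.8]}
    - {"xyz":[0.013,0.3,0],"delta_rot":[0,0,-0.8]}
    - {"xyz":[0.013,0.3,0],"delta_rot":[0,0,-0.8]}
    - {"xyz":[0.013,0.3,0],"delta_rot":[0,0,-0.8]}
    - {"xyz":[0.013,0.3,0],"delta_rot":[0,0,-0.8]}
    - {"xyz":[0.013,0.3,0],"delta_rot":[0,0,-0.8]}
    - {"xyz":[0.013,0.3,0],"delta_rot":[0,0,-0.8]}
    - {"xyz":[0.013,0.3,0],"delta_rot":[0,0,-0.8]}
    - {"xyz":[0,0,0],"delta_rot":[0,0,0]}

```text
t: 14.2
tcp_pos: [0.5952, 0.1668, 0.1367]
tcp_rot: [-0.314, 0.95, 0.0, -0.001]
force: [-4.5, -2.1, 1.1]
opening: 0.0236
finger_force: 20.0
```

```bash
python3 - <<'E'
from h import *
go(.4515+.18*np.cos(.771),.060+.18*np.sin(.771),.136,134.2)
s=observe(); v=s['tcp_pos'][:2]-[.4515,.06]; print(np.hypot(*v),np.arctan2(v[1],v[0])+.1286,s['moment'])
p,d,k=cam('top'); cv2.imwrite('pics/t4.png',p)
E
```

```text
t 14.2 tcp [0.5952 0.1668 0.1367] yang 126.56 tilt z [-0.002 -0.001 -1.   ] op 0.0236 F [-4.5 -2.1  1.1] q [ 0.25  0.49  1.69  0.    0.97 -1.95]
shift units [0.012 0.473 0.014]
turn units -1.2741126816557156
0.17900367874472928 0.7679121493904708 [-0.16702968  0.7464644  -0.11154134]
```

Request:
step_arm:
  plan:
    - {"xyz":[0.008,0.24,0],"delta_rot":[0,0,-0.64]}
    - {"xyz":[0.008,0.235,0],"delta_rot":[0,0,-0.62]}
    - {"xyz":[0,0,0],"delta_rot":[0,0,0]}
    - {"xyz":[0,0,0],"delta_rot":[0,0,0]}

```text
t: 14.65
tcp_pos: [0.5809, 0.1837, 0.1366]
tcp_rot: [-0.374, 0.928, -0.0, -0.001]
force: [-4.7, -2.4, 2.2]
opening: 0.0235
finger_force: 20.0
```

```bash
python3 - <<'E'
from h import *
go(.4515+.18*np.cos(.771),.060+.18*np.sin(.771),.136,134.2)
s=observe(); v=s['tcp_pos'][:2]-[.4515,.06]; print(np.hypot(*v),np.arctan2(v[1],v[0])+.1286,s['moment'])
E
```

```text
t 14.65 tcp [0.5809 0.1837 0.1366] yang 133.9 tilt z [-0.002 -0.001 -1.   ] op 0.0235 F [-4.7 -2.4  2.2] q [ 0.29  0.48  1.71 -0.    0.96 -2.05]
shift units [-0.02   0.029  0.013]
turn units -0.050478954719139324
0.1789978604431988 0.8915010349068524 [-0.16749877  0.81878819 -0.2291956 ]
```

Request:
step_arm:
  plan:
    - {"xyz":[0,0.03,0],"delta_rot":[0,0,-0.05]}
    - {"xyz":[0,0,0],"delta_rot":[0,0,0]}

```text
t: 14.85
tcp_pos: [0.5801, 0.1845, 0.1366]
tcp_rot: [-0.376, 0.927, -0.0, -0.001]
force: [-4.8, -1.8, 2.4]
opening: 0.0238
finger_force: 20.0
```

Request:
step_arm:
  plan:
    - {"xyz":[0,0,0],"delta_rot":[0,0,0]}
    - {"xyz":[0,0,0],"delta_rot":[0,0,0]}
    - {"xyz":[0,0,0],"delta_rot":[0,0,0]}
    - {"xyz":[0,0,0],"delta_rot":[0,0,0]}
    - {"xyz":[0,0,0],"delta_rot":[0,0,0]}
    - {"xyz":[0,0,-0.4],"delta_rot":[0,0,0]}
    - {"xyz":[0,0,-0.7],"delta_rot":[0,0,0]}
    - {"xyz":[0,0,-0.7],"delta_rot":[0,0,0]}
    - {"xyz":[0,0,-0.6],"delta_rot":[0,0,0]}
    - {"xyz":[0,0,0],"delta_rot":[0,0,0]}
  claw: 0.4

```text
t: 15.85
tcp_pos: [0.5833, 0.1865, 0.2616]
tcp_rot: [-0.377, 0.926, -0.0, 0.004]
force: [0.6, 0.1, -0.0]
opening: 0.0616
finger_force: 0.0
```

```bash
python3 - <<'E'
from h import *
import pickle
# tee grip now at swing .9, bar angle .771+1.13 -> closing dir
a=.771; bar=np.degrees(a+1.13); go(.4515+.07*np.cos(a),.060+.07*np.sin(a),.26,bar-90)
p,d,k=cam('wrist'); pickle.dump((p,d,k),open('w5.pkl','wb'))
for r,z in((0,.15),(.07,.206),(.18,.189)): print(proj(k,[.4515+r*np.cos(a),.060+r*np.sin(a),z]))
cv2.imwrite('pics/m5.png',p)
E
```

```text
t 15.85 tcp [0.5833 0.1865 0.2616] yang 134.33 tilt z [ 0.008  0.002 -1.   ] op 0.0616 F [ 0.6  0.1 -0. ] q [ 0.29  0.34  1.61 -0.    1.19 -2.05]
shift units [2.253 0.028 0.014]
turn units -10.764767984046955
(np.float64(322.90141168175023), np.float64(-7.400553797064191))
(np.float64(322.6558072821582), np.float64(67.71406065511016))
(np.float64(322.00008797723257), np.float64(197.75376610604877))
```

View pics/m5.png

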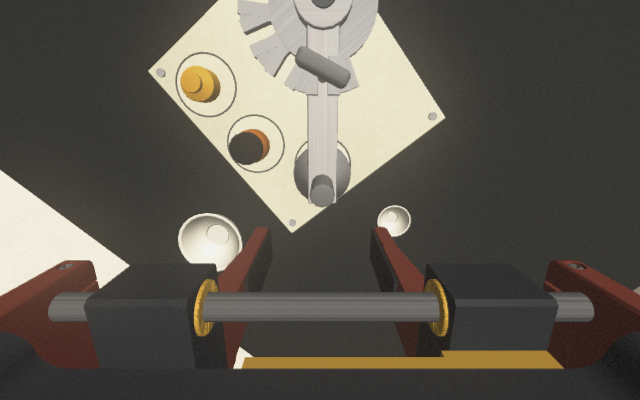

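The lamp covers the dish. The T-bar is at (323,67) and the handle top at (321,190), both as predicted. The two free rings, centred near (206,84) and (256,144), give a check on the station angle.

```bash
python3 - <<'E'
from h import *
import pickle
p,d,k=pickle.load(open('w5.pkl','rb'))
g=p.astype(int)
R={}
for a,u,v in((-.3,206,84),(.3,256,144)):
    # predicted ring centre pixel for psi=-.1286, then measured
    X=np.array([.4515+.18*np.cos(a-.1286),.060+.18*np.sin(a-.1286),.01]); print('pred',np.round(proj(k,X),1),'meas',(u,v)); R[a]=at_z(k,u,v,.01)[:2]
h=at_z(k,321,190,.189)[:2]; t=at_z(k,323,67,.206)[:2]; print('h',h,'tee',t, 'arm ang',np.arctan2(*(h-t)[::-1]), np.hypot(*(h-t)))
w=R[.3]-R[-.3]; psi=np.arctan2(w[1],w[0])-np.pi/2; print('psi rings',psi,np.hypot(*w),2*.18*np.sin(.3))
pv=R[.3]-.18*np.array([np.cos(psi+.3),np.sin(psi+.3)]); v=h-pv; print(pv,np.arctan2(v[1],v[0])-psi,np.hypot(*v))
c=cv2.resize(p[0:250,150:400],None,fx=2.4,fy=2.4,interpolation=cv2.INTER_CUBIC); cv2.imwrite('pics/m5c.png',c)
E
```

```text
pred [205.6  85.8] meas (206, 84)
pred [255.2 144.7] meas (256, 144)
h [0.57585866 0.17947549] tee [0.50115625 0.10861482] arm ang 0.7590120510065512 0.1029644862937193
psi rings -0.1333572703214574 0.10771789696530162 0.10638727439808224
[0.4497088 0.0610107] 0.8873487234344442 0.17305402306618667
```

View pics/m5c.png

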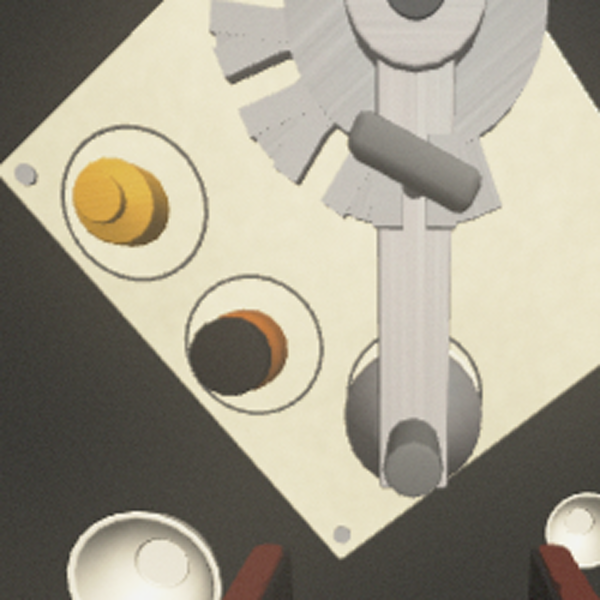

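Request:
step_arm:
  plan:
    - {"xyz":[0.5,0,0],"delta_rot":[0,0,0]}
    - {"xyz":[0.6,0,0],"delta_rot":[0,0,0]}
    - {"xyz":[0.6,0,0],"delta_rot":[0,0,0]}
    - {"xyz":[0.5,0,0],"delta_rot":[0,0,0]}
    - {"xyz":[0,0,0],"delta_rot":[0,0,1]}
    - {"xyz":[0,0,0],"delta_rot":[0,0,1]}
    - {"xyz":[0,0,0],"delta_rot":[0,0,1]}
    - {"xyz":[0,0,0],"delta_rot":[0,0,1]}
    - {"xyz":[0,0,0],"delta_rot":[0,0,1]}
    - {"xyz":[0,0,0],"delta_rot":[0,0,1]}
    - {"xyz":[0,0,0],"delta_rot":[0,0,1]}
    - {"xyz":[0,0,0],"delta_rot":[0,0,1]}
  claw: 0

```text
t: 17.1
tcp_pos: [0.5009, 0.1086, 0.255]
tcp_rot: [0.034, 0.999, -0.0, -0.001]
force: [0.3, 0.3, 0.7]
opening: 0.0439
finger_force: 0.0
```

Request:
step_arm:
  plan:
    - {"xyz":[0,0,0],"delta_rot":[0,0,1]}
    - {"xyz":[0,0,0],"delta_rot":[0,0,1]}
    - {"xyz":[0,0,0],"delta_rot":[0,0,1]}
    - {"xyz":[0,0,0],"delta_rot":[0,0,1]}
    - {"xyz":[0,0,0],"delta_rot":[0,0,1]}
    - {"xyz":[0,0,0],"delta_rot":[0,0,1]}
    - {"xyz":[0,0,0],"delta_rot":[0,0,1]}
    - {"xyz":[0,0,0],"delta_rot":[0,0,1]}
    - {"xyz":[0,0,0],"delta_rot":[0,0,1]}
    - {"xyz":[0,0,0],"delta_rot":[0,0,1]}
    - {"xyz":[0,0,0],"delta_rot":[0,0,1]}
    - {"xyz":[0,0,0],"delta_rot":[0,0,0.2]}

```text
t: 18.3
tcp_pos: [0.5011, 0.1086, 0.2552]
tcp_rot: [0.581, 0.814, -0.001, -0.001]
force: [0.7, -0.3, -0.6]
opening: 0.0437
finger_force: 0.0
```

```bash
python3 - <<'E'
from h import *
a=.771; bar=np.degrees(a+1.13); go(.4515+.07*np.cos(a),.060+.07*np.sin(a),.1605,bar-90)
E
```

```text
t 18.3 tcp [0.5011 0.1086 0.2552] yang 19.03 tilt z [-0.002 -0.    -1.   ] op 0.0437 F [ 0.7 -0.3 -0.6] q [ 0.19  0.19  1.82 -0.    1.13 -0.14]
shift units [-0.002  0.018  1.893]
turn units 0.01811267949539778
```

Request:
step_arm:
  plan:
    - {"xyz":[0,0.01,0.5],"delta_rot":[0,0,0]}
    - {"xyz":[0,0,0.5],"delta_rot":[0,0,0]}
    - {"xyz":[0,0,0.4],"delta_rot":[0,0,0]}
    - {"xyz":[0,0,0.3],"delta_rot":[0,0,0]}
    - {"xyz":[0,0,0.2],"delta_rot":[0,0,0]}
    - {"xyz":[0,0,0],"delta_rot":[0,0,0]}
    - {"xyz":[0,0,0],"delta_rot":[0,0,0]}

```text
t: 19.0
tcp_pos: [0.5025, 0.109, 0.1617]
tcp_rot: [0.58, 0.815, -0.0, -0.0]
force: [0.0, 1.3, 0.7]
opening: 0.0444
finger_force: 0.0
```

Request:
step_arm:
  plan:
    - {"xyz":[0,0,0],"delta_rot":[0,0,0]}
    - {"xyz":[0,0,0],"delta_rot":[0,0,0]}
    - {"xyz":[0,0,0],"delta_rot":[0,0,0]}
    - {"xyz":[0,0,0],"delta_rot":[0,0,0]}
    - {"xyz":[0,0,0],"delta_rot":[0,0,0]}
    - {"xyz":[0,0,0],"delta_rot":[0,0,0]}
  claw: -1
  newtons: 35

```text
t: 19.6
tcp_pos: [0.5014, 0.1085, 0.162]
tcp_rot: [0.58, 0.815, -0.001, -0.001]
force: [-3.7, -2.1, 6.5]
opening: 0.014
finger_force: 35.0
```

Request:
step_arm:
  plan:
    - {"xyz":[0,0,-0.04],"delta_rot":[0,0,0]}
    - {"xyz":[0,0,0],"delta_rot":[0,0,0.8]}
    - {"xyz":[0,0,0],"delta_rot":[0,0,1]}
    - {"xyz":[0,0,0],"delta_rot":[0,0,1]}
    - {"xyz":[0,0,0],"delta_rot":[0,0,1]}
    - {"xyz":[0,0,0],"delta_rot":[0,0,1]}
    - {"xyz":[0,0,0],"delta_rot":[0,0,1]}
    - {"xyz":[0,0,0],"delta_rot":[0,0,1]}
    - {"xyz":[0,0,0],"delta_rot":[0,0,1]}
    - {"xyz":[0,0,0],"delta_rot":[0,0,1]}
    - {"xyz":[0,0,0],"delta_rot":[0,0,1]}
    - {"xyz":[0,0,0],"delta_rot":[0,0,0]}

```text
t: 20.8
tcp_pos: [0.5015, 0.1084, 0.1626]
tcp_rot: [0.905, 0.425, -0.001, 0.0]
force: [0.5, -2.2, -10.5]
opening: 0.0137
finger_force: 34.9
```

```bash
python3 - <<'E'
from h import *
a=.771; go(.4515+.07*np.cos(a),.060+.07*np.sin(a),.1475,np.degrees(a)-90); s=observe(); print(s['moment'].round(2),s['finger_force'])
E
```

```text
t 20.8 tcp [0.5015 0.1084 0.1626] yang -39.71 tilt z [-0.002 -0.001 -1.   ] op 0.0137 F [  0.5  -2.2 -10.5] q [ 0.19  0.31  1.9  -0.    0.93  0.88]
shift units [ 0.009 -0.001  0.302]
turn units 1.0184258988673633
[-0.59 -0.01 -0.03] 34.93970811367035
```

Request:
step_arm:
  plan:
    - {"xyz":[0,0,0],"delta_rot":[0,0,0.6]}
    - {"xyz":[0,0,0],"delta_rot":[0,0,0.4]}
    - {"xyz":[0,0,0],"delta_rot":[0,0,0]}
    - {"xyz":[0,0,0.07],"delta_rot":[0,0,0]}
    - {"xyz":[0,0,0.07],"delta_rot":[0,0,0]}
    - {"xyz":[0,0,0],"delta_rot":[0,0,0]}

```text
t: 21.4
tcp_pos: [0.5016, 0.1086, 0.1559]
tcp_rot: [0.926, 0.378, -0.001, -0.0]
force: [-3.1, -4.4, -8.3]
opening: 0.0135
finger_force: 34.9
```

Request:
step_arm:
  plan:
    - {"xyz":[0,0,0.07],"delta_rot":[0,0,0]}
    - {"xyz":[0,0,0],"delta_rot":[0,0,0]}
    - {"xyz":[0,0,0],"delta_rot":[0,0,0]}

```text
t: 21.7
tcp_pos: [0.5016, 0.1086, 0.1528]
tcp_rot: [0.926, 0.378, -0.001, -0.0]
force: [-2.9, -6.1, -7.5]
opening: 0.014
finger_force: 34.9
```

Request:
step_arm:
  plan:
    - {"xyz":[0,0,0.05],"delta_rot":[0,0,0]}
    - {"xyz":[0,0,0.05],"delta_rot":[0,0,0]}
    - {"xyz":[0,0,0],"delta_rot":[0,0,0]}
    - {"xyz":[0,0,0],"delta_rot":[0,0,0]}

```text
t: 22.1
tcp_pos: [0.502, 0.1087, 0.1492]
tcp_rot: [0.926, 0.378, -0.0, 0.0]
force: [-6.8, -5.3, 4.9]
opening: 0.0138
finger_force: 35.0
```

Request:
step_arm:
  plan:
    - {"xyz":[0,0,0],"delta_rot":[0,0,0]}
    - {"xyz":[0,0,0],"delta_rot":[0,0,0]}
    - {"xyz":[0,0,0],"delta_rot":[0,0,0]}
    - {"xyz":[0,0,0],"delta_rot":[0,0,0]}
    - {"xyz":[0,0,0],"delta_rot":[0,0,0]}
    - {"xyz":[0,0,-0.4],"delta_rot":[0,0,0]}
    - {"xyz":[0,0,-0.7],"delta_rot":[0,0,0]}
    - {"xyz":[0,0,-0.7],"delta_rot":[0,0,0]}
    - {"xyz":[0,0,-0.7],"delta_rot":[0,0,0]}
    - {"xyz":[0,0,0],"delta_rot":[0,0,0]}
    - {"xyz":[0,0,0],"delta_rot":[0,0,0]}
  claw: 0

```text
t: 23.2
tcp_pos: [0.5027, 0.1091, 0.2737]
tcp_rot: [0.926, 0.377, 0.001, 0.0]
force: [0.1, 0.9, -0.0]
opening: 0.0436
finger_force: 0.0
```

```bash
python3 - <<'E'
from h import *
p,d,k=cam('wrist'); s=observe(); print(s['tcp_pos'],s['force'])
a=.771
for r in(.052,.06,.07,.08,.088):
    u,v=map(round,proj(k,[.4515+r*np.cos(a),.060+r*np.sin(a),.193])); print(r,(u,v),at_d(k,u,v,d[v,u]).round(4))
u,v=proj(k,[.4515+.18*np.cos(a),.060+.18*np.sin(a),.189]); print('handle pred',u,v)
cv2.imwrite('pics/m6.png',p)
E
```

```text
[0.50190349 0.10891824 0.27251876] [ 0.27530598 -0.67773448 -0.27260504]
0.052 (320, 216) [0.4888 0.0963 0.1922]
0.06 (320, 209) [0.494  0.1014 0.1922]
0.07 (320, 199) [0.5013 0.1085 0.1919]
0.08 (320, 189) [0.5086 0.1156 0.1924]
0.088 (320, 181) [0.5142 0.1212 0.1923]
handle pred 320.4395505896536 77.56122241638933
```

View pics/m6.png

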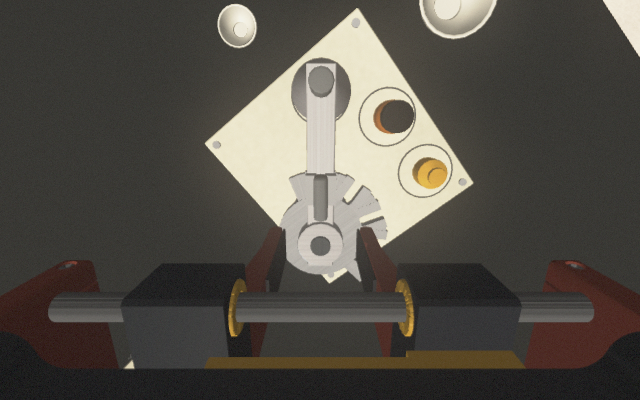

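The T-bar, at (320,199), lies along the arm with its top at z≈0.192, the same as before it was pulled, so the plunger is home. The handle at (320,78) is over the dish station, and the robot touches nothing.

```bash
python3 -c "
from cell import finish_job
print(finish_job())"
```

```text
the job is handed in; nothing more can be done
None
```

The lamp is locked over the middle-sized dish with the plunger home and the T-handle twisted back, and I handed the job in at about 23 s; no verdict was returned.

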